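Prise open the feeding-set case with a spreader

TASK

Pick up the spreader with the wooden handle and prise up the tight lid of the white feeding-set case: slide the blade into the slot under the lid's front lip and lift with the blade, not with the gripper. Swing the lid over until it is past upright and stays open, then lay the spreader (do not drop it) flat on the floor of the empty wide lane of the plywood drawer, without disturbing the dispenser or the spoons.

Things in the scene. Friction and masses are not known exactly. Their poses are not given: they have to be found in the camera images.
- spreader: Loose butter spreader, 190 mm long, 70 g, lying flat. Origin: on its underside, 10 mm behind the handle's front end; +x runs to the blade tip, z up. Wooden handle (x -90 to +10 mm) 18 mm wide, 20 high; stiff steel blade (x +10 to +100 mm) 24 mm wide, 3 thick, at the handle's mid-height, 10 mm above the underside.
- spreader_grip (a point): Point in the middle of the handle's section, 30 mm behind the handle's front end, a good place to grip; axes as the spreader's.
- spreader_tip (a point): End of the blade, middle of its thickness, 120 mm ahead of spreader_grip.
- spreader_butt (a point): Rear end of the handle, mid-height, 70 mm behind spreader_grip.
- case: White case fixed to the counter, 120 mm deep (x), 170 wide (y), 50 high without lid. Origin: centre of underside; -x is its front, towards the robot. Flat lid, 6 mm thick, 174 wide, hinged along the back top edge, overhangs the front wall by 18 mm. Below it an 18 mm deep flange, underside 32 and top 40 mm above the counter, leaves a slot 10 mm high, 18 mm deep, as wide as the case.
- slot_mouth (a point): Middle of the slot's mouth: 78 mm in front of the case's centre, 45 mm above the counter, halfway up the slot. Axes as the case's (+x goes into the slot). Fixed.
- lid_hinge (a point): Middle of the lid's hinge axis, at the lid's underside, 60 mm behind the case's centre, 50 mm above the counter; the axis runs along the case's y. Fixed.
- lid_lip (a point): Middle of the lid's front lower edge, 138 mm from the hinge axis; moves with the lid.
- lid (a joint): Lid angle in rad: 0 shut, 1.57 upright, 2.0 at its stop. The hinge is stiff: the lid stays where it is left; lifting it at the lip takes about 2 N.
- drawer: Varnished plywood drawer fixed on the counter, 240 mm (x) by 200 (y), walls 8 thick and 45 high, floor 8 thick; origin: centre of underside. A clear divider along x, 3 mm thick, top 38 mm above the counter, stands 18 mm to the -y side of the centre. The wide lane (+y side) is empty; the narrow one holds two spoons.
- drawer_lane (a point): Centre of the empty lane's floor, 8 mm above the counter; the lane is 224 mm long (x) and 108 mm wide (y). Axes as the drawer's.
- dispenser: Blue capsule-shaped formula dispenser with twist cap, 68 mm wide, 116 mm high, beyond the spreader. Leave alone.
- spoon_a: Steel spoon with a dark silicone grip, 150 mm long, in the drawer's narrow lane. Leave alone.
- spoon_b: A spoon like it, in the same lane. Leave alone.
- spoon_c: A spoon like it, lying on the counter beyond the spreader. Leave alone.
Mind the look-alikes: they are no part of the job. Leave any black look-alike of the spreader alone.

How it is judged:
By the outcome, as a careful person would: the job done as asked, in the order asked, and still so for the second after the job is handed in, with the robot touching nothing.
It also fails if it takes over 58 s, if anything falls off the work surface, if the arm or the gripper's body presses on something with over 40 N, if the wrist force passes 120 N, or if a joint passes its speed limit or range.

ROBOT

A 6-joint arm with a two-finger parallel gripper is mounted at the origin on the work surface. World frame = base frame: x ahead of the robot, y to its left, z up, the work surface at z = 0. Lengths are in m, angles in degrees, forces in N, time in s.
With the tool pointing down it reaches from about 0.325 to 0.775 m from the base axis. Payload 5.5 kg.
Tool frame: the origin (TCP) lies at the centre of the arm's flange, where the gripper is bolted on; the fingertips stand 182 mm ahead of it and the grasp point (between the pads) lies 163 mm ahead of it; z points along the fingers, y is the line along which they close (so a half turn about z gives the same grasp; the last joint's range is limited). The gripper opens to 88 mm and grips with 3 to 60 N. Pads are 20 mm wide; open, the fingers measure 115 mm over their backs; the gripper's body (75 mm by 178 mm) begins 61 mm behind the grasp point.
Start: joints at [-76.072, 5.22, 70.514, -0, 104.267, -3.249], TCP at [0.177, -0.573, 0.405] pointing down, gripper open.
Joint ranges: [-164.24, 164.24], [-49.07, 125.15], [9.68, 141.18], [-86.29, 266.29], [3.28, 154.24], [-151.56, 151.56]. Speed limits (degrees/s): [147.25, 147.25, 172.46, 180, 180, 180].

INTERFACE

Orientations are given as [roll, pitch, yaw] about the fixed x, y, z axes, in that order (R = Rz(yaw) Ry(pitch) Rx(roll)).
In Python, from station import r gives the robot as it stands. The module is installed in compiled form; this text tells all that it offers. Calls block until the motion is done:
- r.reach(position, orientation): joint-space move of the TCP to a pose.
- r.servo_line(position, rotation=None, speed=0.15): straight line of the TCP; rotation=None keeps the orientation; speed is the mean speed in m/s.
- r.move_joints(angles): joint-space move.
- r.let_go() and r.grab(squeeze=None): open the fingers fully, or close them until they stop; squeeze is the grip in N (None keeps the last).
- r.wait(seconds).
- r.inverse_kinematics(position, orientation): joint angles nearest the present ones, or None.
- r.sense(): the state.
- r.snapshot(name): name is "side" or "top"; returns a dict with "frame" (420x560x3 uint8, red, green, blue), "fx", "fy", "cx", "cy" (pixels), "dist_coeffs" ([k1, k2, p1, p2, k3] as OpenCV has them; the pictures are not rectified), "R" (3x3) and "t" (3): a world point X has camera coordinates R X + t. Camera axes: x right, y down, z forward; pixel columns grow to the right and rows downward; lengths in m; the calibration is good to about 2 mm. A picture is of the moment at which its call begins. There is no depth.
A pose or a line that the arm cannot do raises r.IKError and nothing moves.
- r.hand_in(): hands the job in; it is judged then, once.
The state is a dict: "clock": time; "joints": joint angles; "joint_vel": joint speeds; "joint_torque": joint torques, N m; "tcp_pos": TCP position; "orientation": TCP orientation; "contact_force": force on the tool from outside, world axes, zero at the start; "torque": the same for the moment, N m; "opening": finger opening in m; "gripper_force": force on a finger pad.
Only numpy, scipy, OpenCV 4.12 (cv2) and the standard library are available. Lean on these libraries where they do the work, as an engineer would, in place of code of your own. Each camera call takes 0.05 s, during which the arm holds its last target. There are 200 camera calls.

## Working session

There is one attempt and no reset: what is moved stays moved. The work goes in short steps, each a Python script; the robot and the scene stay as the last script left them, time stands still between calls to the robot, and variables do not carry over. Pictures are saved under pics/ and viewed, at most 10 in all, crops included, and the job is handed in when it is done.

```bash
mkdir -p pics; ls; python3 - <<'E'
from station import r
import cv2,pickle
for n in("top","side"):
    s=r.snapshot(n); pickle.dump(s,open(n+".pkl","wb"))
    cv2.imwrite(f"pics/{n}0.png",cv2.resize(s["frame"][:,:,::-1],(800,600),interpolation=cv2.INTER_CUBIC))
    print(n,s["fx"],s["cx"],s["cy"],s["dist_coeffs"],-s["R"].T@s["t"])
print(r.sense())
E
```

```text
pics
top 494.26342255490164 279.4061223891485 202.51582082647937 [0.02028649 0.         0.         0.         0.        ] [ 0.36495684 -0.0288167   1.27730523]
side 538.7232660198113 279.5937879647172 213.67080804087703 [-0.03415201  0.          0.          0.          0.        ] [0.3243151  0.95183841 0.76191101]
{'clock': 0.1, 'joints': array([-7.60746261e+01,  5.25776932e+00,  7.05741484e+01, -9.61921096e-05,
        1.04265935e+02, -3.24833413e+00]), 'joint_vel': array([ 0.06039377, -0.16593667, -0.18532455,  0.01514076, -0.02694586,
       -0.11735632]), 'joint_torque': array([ 3.43870437e-03, -4.47857165e+01, -4.07569671e+01,  7.01193349e-02,
        2.83886696e-02, -1.10565243e-04]), 'tcp_pos': array([ 0.1771756 , -0.57329795,  0.40363859]), 'orientation': array([-1.79902299e+02, -5.45158441e-03,  1.71736798e+01]), 'contact_force': array([-0.46412824,  0.45137757, -1.08101849]), 'torque': array([ 0.04098741, -0.02010226, -0.03154432]), 'gripper_force': 0.0, 'opening': 0.08732433126707868}
```

View pics/top0.png

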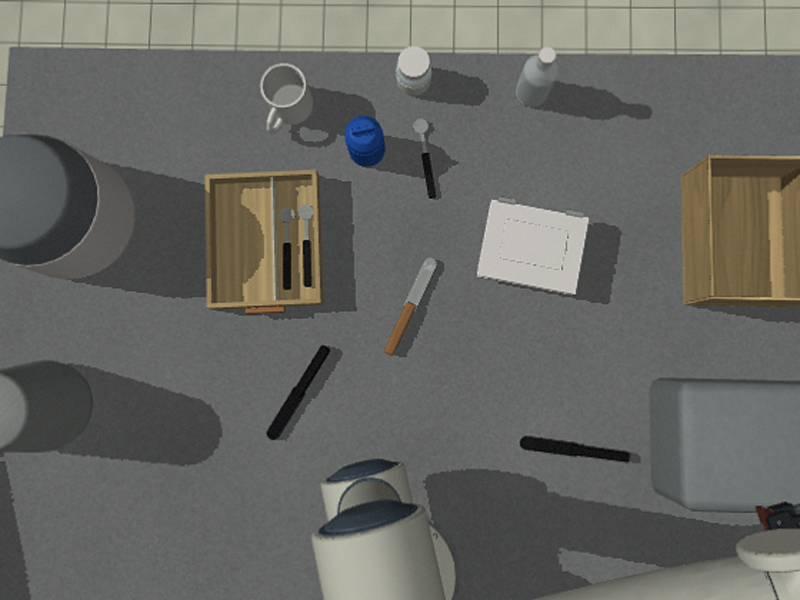

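View pics/side0.png

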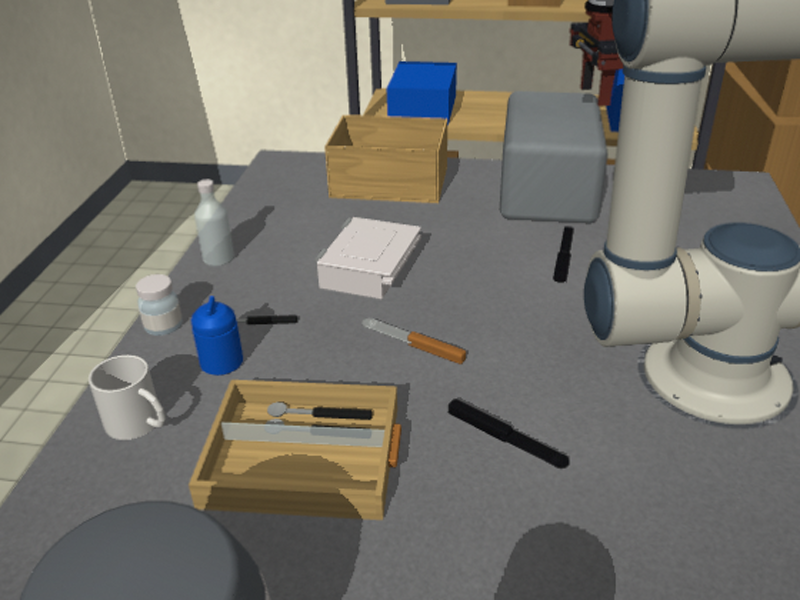

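The top view shows the wooden spreader running from (389,352) to (431,262), the case lid with corners (492,200), (588,216), (574,293) and (478,278), and the drawer at (207–320, 172–308). In the side view the slot is on the case's right. I'll enlarge both.

```bash
python3 - <<'E'
import cv2,pickle
s=pickle.load(open("top.pkl","rb"))["frame"][:,:,::-1]
cv2.imwrite("pics/topc.png",cv2.resize(s[110:260,260:425],None,fx=4,fy=4,interpolation=cv2.INTER_CUBIC))
t=pickle.load(open("side.pkl","rb"))["frame"][:,:,::-1]
cv2.imwrite("pics/sidec.png",cv2.resize(t[140:270,210:350],None,fx=4.5,fy=4.5,interpolation=cv2.INTER_CUBIC))
E
```

```text
(no output)
```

View pics/topc.png

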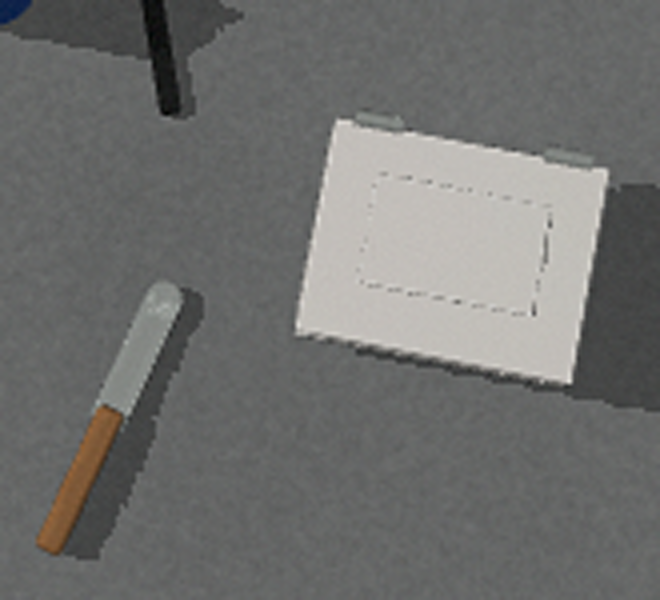

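View pics/sidec.png

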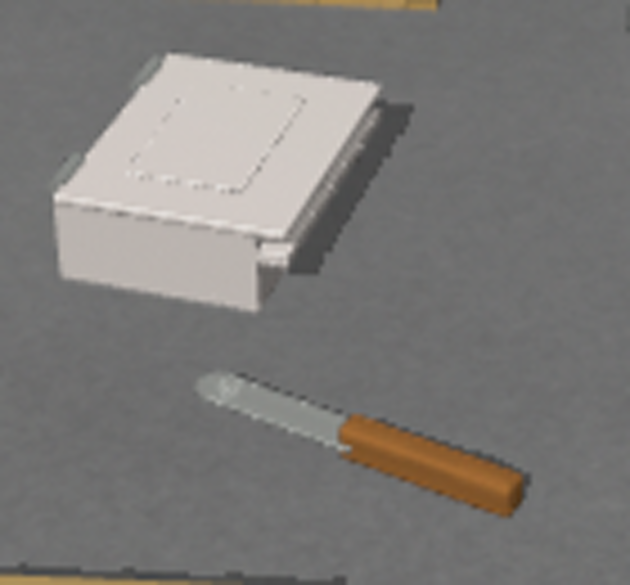

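```bash
cat > h.py <<'E'
import numpy as np,pickle,cv2
def ray(s,uv,z):
    K=np.array([[s["fx"],0,s["cx"]],[0,s["fy"],s["cy"]],[0,0,1]])
    n=cv2.undistortPoints(np.array([[uv]],float),K,np.array(s["dist_coeffs"]))[0,0]
    R=np.array(s["R"]);c=-R.T@s["t"];d=R.T@np.array([*n,1]);return c+d*(z-c[2])/d[2]
def crop(xy,o,f): return [o[i]+(xy[i]+.5)/f-.5 for i in(0,1)]
E
python3 - <<'E'
from h import *
T,S=[pickle.load(open(n+".pkl","rb")) for n in("top","side")]
p=lambda a,z:ray(T,crop(a,(260,110),4),z)[:2]
q=lambda a,z:ray(S,crop(a,(210,140),4.5),z)[:2]
w=lambda a,z:ray(T,crop(a,(0,0),800/560),z)[:2]
np.set_printoptions(precision=4,suppress=True)
def show(n,P,dims):
    P=np.array(P);e=np.linalg.norm(P-np.roll(P,-1,0),axis=1)
    # fit rect, corners order: back-left, back-right, front-right, front-left
    dx,dy=dims;M=np.array([[dx/2,dy/2],[dx/2,-dy/2],[-dx/2,-dy/2],[-dx/2,dy/2]])
    c=P.mean(0);A=P-c;th=np.arctan2((M[:,0]*A[:,1]-M[:,1]*A[:,0]).sum(),(M*A).sum())
    print(n,"centre",c,"yaw",np.degrees(th),"edges",e)
    Rm=np.array([[np.cos(th),-np.sin(th)],[np.sin(th),np.cos(th)]]);print("  resid mm",((P-c)-M@Rm.T).round(4).tolist())
show("lid top",[p((336,119),.056),p((608,169),.056),p((572,384),.056),p((296,333),.056)],(.138,.174))
show("lid side",[q((55,198),.056),q((166,52),.056),q((381,84),.056),q((279,238),.056)][0:1]+[q((166,52),.056),q((381,84),.056),q((279,236),.056)],(.138,.174))
show("drawer",[w((206,174),.045),w((317,170),.045),w((321,304),.045),w((208,308),.045)],(.24,.2))
for n,f,a,b,c in(("top",p,(165,281),(110,408),(50,546)),("side",q,(197,385),(350,419),(518,482))):
    t,m,e=f(a,.0115),f(b,.02),f(c,.02);print(n,"tip",t,"front",m,"butt",e,"len",np.linalg.norm(t-e),"yaw",np.degrees(np.arctan2(*(t-e)[::-1])))
E
```

```text
lid top centre [ 0.5736 -0.2305] yaw -9.785149344189385 edges [0.1717 0.1371 0.1724 0.1378]
  resid mm [[-0.0003, -0.0012], [-0.0002, 0.0012], [0.0006, 0.0008], [-0.0001, -0.0007]]
lid side centre [ 0.5731 -0.2316] yaw -10.185477328948812 edges [0.1758 0.1381 0.1758 0.1323]
  resid mm [[-0.003, 0.0011], [0.0001, -0.0013], [0.0002, -0.0005], [0.0027, 0.0008]]
drawer centre [0.5821 0.2446] yaw 3.3211852771251835 edges [0.1995 0.241  0.1991 0.2413]
  resid mm [[0.0012, 0.0003], [-0.0001, 0.0007], [-0.001, -0.0001], [-0.0, -0.0009]]
top tip [ 0.5584 -0.0528] front [ 0.4746 -0.0189] butt [0.3862 0.0176] len 0.1860516841598665 yaw -22.24090669156279
side tip [ 0.5553 -0.0532] front [ 0.4697 -0.0224] butt [0.381  0.0184] len 0.18849281240506963 yaw -22.34515171496258
```

```bash
python3 - <<'E'
from station import r
import cv2,pickle
from h import *
r.reach([.4475,-.008,.38],[180,0,90])
s=r.snapshot("side");pickle.dump(s,open("side1.pkl","wb"))
P=np.array([[.4475,-.008,.198]]);R=np.array(s["R"]);K=np.array([[s["fx"],0,s["cx"]],[0,s["fy"],s["cy"]],[0,0,1]])
uv=cv2.projectPoints(P,cv2.Rodrigues(R)[0],np.array(s["t"]),K,np.array(s["dist_coeffs"]))[0][0,0];print(uv,r.sense()["clock"],r.sense()["joints"])
u,v=uv.astype(int);c=s["frame"][max(v-90,0):v+30,u-70:u+70,::-1]
cv2.imwrite("pics/fing.png",cv2.resize(c,None,fx=5,fy=5,interpolation=cv2.INTER_CUBIC)[:600])
for y in(157.7,-22.3):print(r.inverse_kinematics([.4475,-.008,.19],[180,0,y]))
E
```

```text
[295.91646052 168.98442577] 2.3917 [-5.45882304e+00 -1.86586247e+01  9.50599931e+01 -9.40343910e-03
  1.03600655e+02 -5.38081977e+00]
[ -5.38087355 -15.19896513 111.69072841   0.          83.50823672
 -73.08087355]
[-5.38087355e+00 -1.51989651e+01  1.11690728e+02 -2.54444375e-14
  8.35082367e+01  1.06919126e+02]
```

View pics/fing.png

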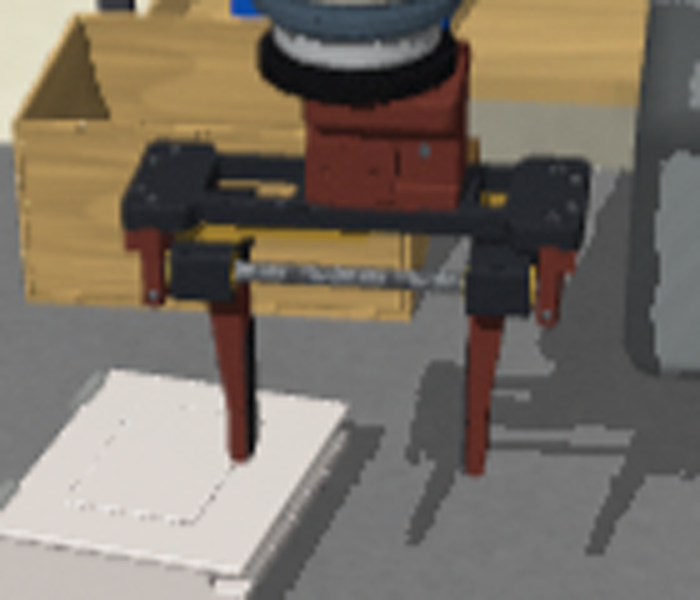

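The fingers taper slightly and measure about 110 mm over their backs at the tips. The lane is 108 mm wide, so I'll lay the spreader about 25° diagonally to let the fingers open. I'll grip near the front of the handle, which also shortens the prying arm.

```bash
python3 - <<'E'
from station import r
import cv2,pickle
from h import *
np.set_printoptions(precision=4,suppress=True)
r.reach([.4615,-.0138,.26],[180,0,157.7])
r.servo_line([.4615,-.0138,.186],speed=.08)
r.grab(60)
r.wait(.2);s=r.sense();print(s["opening"],s["gripper_force"],s["contact_force"],s["tcp_pos"])
r.servo_line([.4615,-.0138,.30],speed=.12)
cm=np.array([.5055,-.219]);a=np.radians(-10);ex=np.array([np.cos(a),np.sin(a)])
g=cm-ex*.144   # tip 40 mm short of the mouth
r.reach([*g,.30],[180,0,170])
r.servo_line([*g,.186+.035],speed=.1)
s=r.sense();print(s["clock"],s["tcp_pos"],s["orientation"],s["opening"],s["contact_force"])
ims=[]
for n,(u,v,f) in dict(top=(260,120,4),side=(210,130,4)).items():
    p=r.snapshot(n);pickle.dump(p,open(n+"2.pkl","wb"))
    ims.append(cv2.resize(p["frame"][v:v+150,u:u+(90 if n=="top" else 110),::-1],None,fx=4,fy=4,interpolation=cv2.INTER_CUBIC))
cv2.imwrite("pics/pre.png",np.hstack(ims));
E
```

```text
0.020197289932098142 59.997135400772095 [ 0.3906 -0.5852  0.638 ] [ 0.4615 -0.0138  0.186 ]
8.7417 [ 0.3639 -0.1941  0.2217] [-179.9754    0.0583  170.0072] 0.01988005693772108 [-0.1876  0.0745 -1.812 ]
```

View pics/pre.png

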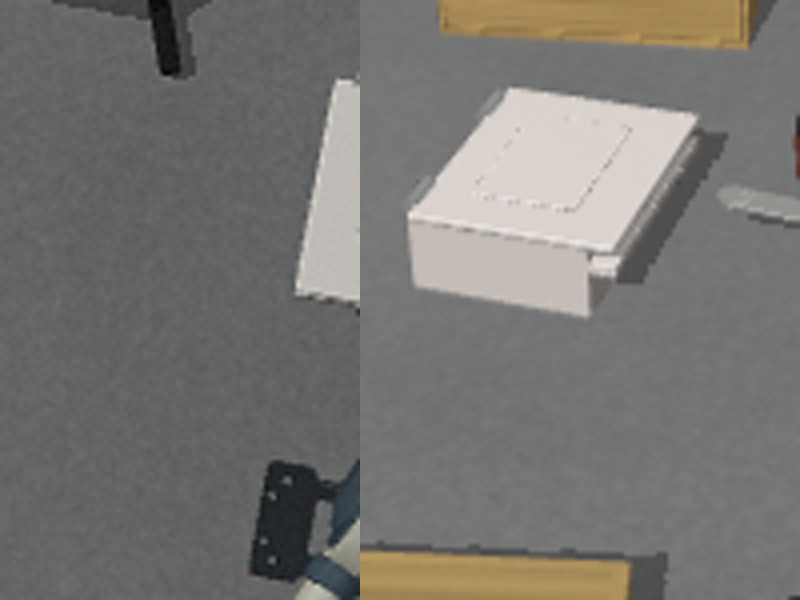

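```bash
python3 - <<'E'
from h import *
s=pickle.load(open("side2.pkl","rb"));K=np.array([[s["fx"],0,s["cx"]],[0,s["fy"],s["cy"]],[0,0,1]])
cm=np.array([.5055,-.219]);a=np.radians(-10);ex=np.array([np.cos(a),np.sin(a)])
pr=lambda P:cv2.projectPoints(np.array([P]),cv2.Rodrigues(np.array(s["R"]))[0],np.array(s["t"]),K,np.array(s["dist_coeffs"]))[0].ravel()
c=lambda p:[(p[0]-210+.5)*4-.5+360,(p[1]-130+.5)*4-.5]
t=cm-.04*ex
for z in(.040,.0457,.050):print(z,c(pr([*t,z])),c(pr([*(cm-.045*ex),z])))
ey=np.array([-ex[1],ex[0]])
for z in (.032,.040,.050,.056): print("slot end",z,c(pr([*(cm+.087*ey),z])),c(pr([*(cm-.087*ey),z])))
E
```

```text
0.04 [np.float64(717.2296102640635), np.float64(209.9257617282018)] [np.float64(724.7445621859167), np.float64(211.10311781296832)]
0.0457 [np.float64(717.2189732353029), np.float64(202.28365749207342)] [np.float64(724.7517365822753), np.float64(203.45621682695787)]
0.05 [np.float64(717.2108711240592), np.float64(196.49465111876748)] [np.float64(724.7571227139845), np.float64(197.6635510597181)]
slot end 0.032 [np.float64(613.5578131635011), np.float64(282.6443792543578)] [np.float64(698.0392033491923), np.float64(146.3925313847485)]
slot end 0.04 [np.float64(613.1835498127625), np.float64(271.7359173918089)] [np.float64(697.9643576472577), np.float64(136.07240369864644)]
slot end 0.05 [np.float64(612.7121213368985), np.float64(257.99365301611965)] [np.float64(697.8700102015634), np.float64(123.08161798445508)]
slot end 0.056 [np.float64(612.4273264237875), np.float64(249.69084393318235)] [np.float64(697.8129758525915), np.float64(115.2383964862247)]
```

```bash
python3 - <<'E'
from h import *
s=pickle.load(open("side2.pkl","rb"))
cv2.imwrite("pics/blade.png",cv2.resize(s["frame"][150:205,292:372,::-1],None,fx=10,fy=10,interpolation=cv2.INTER_CUBIC))
K=np.array([[s["fx"],0,s["cx"]],[0,s["fy"],s["cy"]],[0,0,1]])
cm=np.array([.5055,-.219]);a=np.radians(-10);ex=np.array([np.cos(a),np.sin(a)]);ey=np.array([-ex[1],ex[0]])
pr=lambda P:cv2.projectPoints(np.array([P]),cv2.Rodrigues(np.array(s["R"]))[0],np.array(s["t"]),K,np.array(s["dist_coeffs"]))[0].ravel()
c=lambda p:((np.array(p)-[292,150]+.5)*10-.5).round()
for d,y,z in((.04,0,.0465),(.052,.012,.0465),(.052,-.012,.0465),(.12,.012,.0465),(.12,-.012,.0465),(.13,.009,.055),(.13,.009,.035),(.2,.009,.055),(.22,.009,.035),(.22,.009,.055)):print(d,y,z,c(pr([*(cm-d*ex+y*ey),z])))
E
```

```text
0.04 0 0.0465 [ 74. 304.]
0.052 0.012 0.0465 [106. 335.]
0.052 -0.012 0.0465 [132. 287.]
0.12 0.012 0.0465 [368. 376.]
0.12 -0.012 0.0465 [391. 327.]
0.13 0.009 0.055 [411. 347.]
0.13 0.009 0.035 [408. 415.]
0.2 0.009 0.055 [690. 390.]
0.22 0.009 0.035 [765. 472.]
0.22 0.009 0.055 [771. 403.]
```

View pics/blade.png

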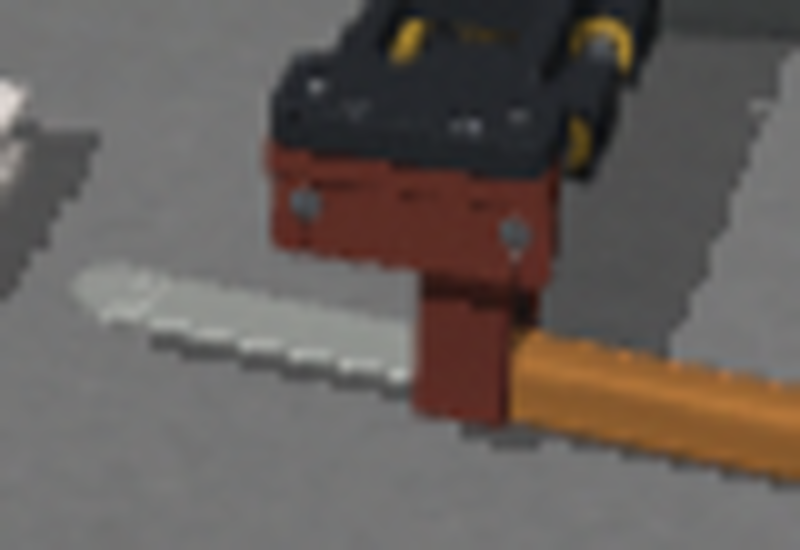

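```bash
cat >> h.py <<'E'
cm=np.array([.5055,-.219]);_a=np.radians(-10);ex=np.array([np.cos(_a),np.sin(_a)]);ey=np.array([-ex[1],ex[0]])
TZ=.1712   # TCP height over the blade-tip centre (tool down, as seen)
def tcp(tx,tz): # tip given along case x from slot mouth, and height
    return [*(cm+ex*(tx-.104)),tz+TZ]
def arc(th,rho=.124): # tip centre under lid at angle th(deg)
    t=np.radians(th);return tcp(.138-rho*np.cos(t)-.0015*np.sin(t),.05+rho*np.sin(t)-.0015*np.cos(t))
def st(r):
    s=r.sense();print(round(s["clock"],2),"F",s["contact_force"].round(2),"M",s["torque"].round(2),"tcp",s["tcp_pos"].round(4),"op",round(s["opening"],4))
E
python3 - <<'E'
from station import r
from h import *
r.servo_line(tcp(-.04,.045),speed=.05);st(r)
r.servo_line(tcp(.004,.045),speed=.06);st(r)
r.servo_line(tcp(.014,.045),speed=.03);st(r)
r.servo_line(arc(0.),speed=.03);st(r)
r.servo_line(arc(3.),speed=.03);st(r)
r.servo_line(arc(7.),speed=.04);st(r)
p=r.snapshot("side");pickle.dump(p,open("side3.pkl","wb"))
cv2.imwrite("pics/pry.png",cv2.resize(p["frame"][130:210,220:350,::-1],None,fx=6,fy=6,interpolation=cv2.INTER_CUBIC))
E
```

```text
9.09 F [ 0.03 -0.5  -1.  ] M [ 0.04 -0.18  0.01] tcp [ 0.3636 -0.194   0.216 ] op 0.0201
9.97 F [ 0.66 -1.02 -1.63] M [ 0.02 -0.11 -0.03] tcp [ 0.4069 -0.2016  0.2161] op 0.0199
10.46 F [ 0.01  0.07 -1.02] M [ 0.03 -0.23  0.01] tcp [ 0.417  -0.2034  0.2162] op 0.0201
10.72 F [-0.12 -0.38 -1.03] M [ 0.09 -0.11 -0.03] tcp [ 0.4169 -0.2034  0.2201] op 0.0202
11.09 F [ 0.6   0.41 -1.51] M [ 0.05 -0.1  -0.01] tcp [ 0.417  -0.2034  0.2265] op 0.0202
11.46 F [-0.05 -0.33 -1.97] M [ 0.04 -0.09 -0.05] tcp [ 0.4177 -0.2036  0.2351] op 0.02
```

View pics/pry.png

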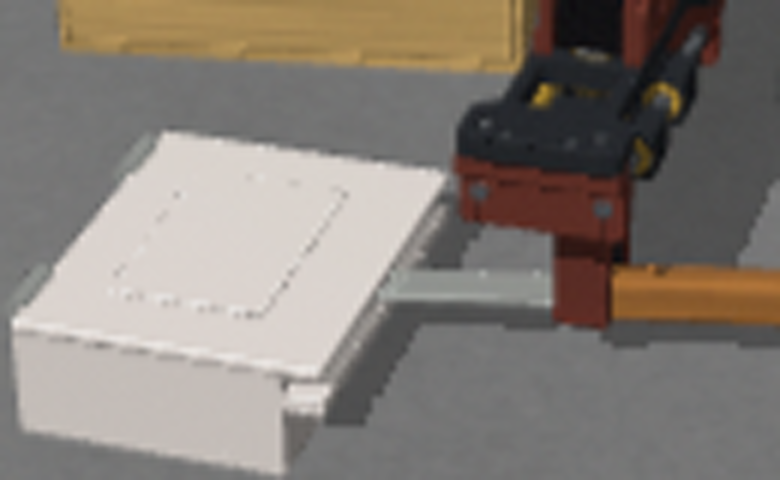

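The view shows the blade pivoted in the grip: it now slopes down to the slot at about (390,285) while the lid is still shut. Only the finger tips overlap the handle. I'll rest the butt on the counter with the blade on the flange, then regrip with the full pads.

```bash
cat >> h.py <<'E'
def tcp2(tx,tz,TZ=.1444,L=.1023): return [*(cm+ex*(tx-L)),tz+TZ]
def arc2(th,rho=.124,**k):
    t=np.radians(th);return tcp2(.138-rho*np.cos(t)-.0015*np.sin(t),.05+rho*np.sin(t)-.0015*np.cos(t),**k)
def pic(r,n,f,u,v,w,h,k):
    p=r.snapshot(n);pickle.dump(p,open(f+".pkl","wb"))
    cv2.imwrite(f"pics/{f}.png",cv2.resize(p["frame"][v:v+h,u:u+w,::-1],None,fx=k,fy=k,interpolation=cv2.INTER_CUBIC))
E
python3 - <<'E'
from station import r
from h import *
p=list(r.sense()["tcp_pos"]);g=tcp(.014,0)[:2]
r.servo_line([*g,.2200],speed=.05)
r.servo_line([*g,.2010],speed=.05);st(r)
r.let_go();st(r)
r.servo_line([*g,.1883],speed=.05);st(r)
r.grab(60);r.wait(.2);st(r)
q=arc2(0.);q[:2]=g
r.servo_line(q,speed=.03);st(r)
for th in(3.,6.):
    q=arc2(th);r.servo_line(q,speed=.03);st(r)
pic(r,"side","side4",220,120,130,90,6)
E
```

```text
12.49 F [-3.09  1.2   8.01] M [0.26 0.25 0.05] tcp [ 0.417  -0.2034  0.202 ] op 0.0203
13.62 F [-0.14  1.28  1.7 ] M [ 0.07 -0.14 -0.  ] tcp [ 0.4169 -0.2034  0.201 ] op 0.0876
14.02 F [-0.76  0.1   0.18] M [ 0.06 -0.11  0.03] tcp [ 0.4167 -0.2033  0.1876] op 0.088
15.32 F [0.24 0.24 0.2 ] M [ 0.07 -0.14  0.  ] tcp [ 0.4169 -0.2034  0.1883] op 0.0197
15.62 F [-0.04 -0.24 -1.25] M [ 0.09 -0.19 -0.01] tcp [ 0.4169 -0.2034  0.1931] op 0.0199
15.99 F [-0.15 -0.63 -0.97] M [ 0.08 -0.16 -0.01] tcp [ 0.4188 -0.2037  0.1997] op 0.0202
16.36 F [ 0.21  0.37 -1.31] M [ 0.07 -0.11  0.  ] tcp [ 0.4192 -0.2038  0.2061] op 0.0199
```

View pics/side4.png

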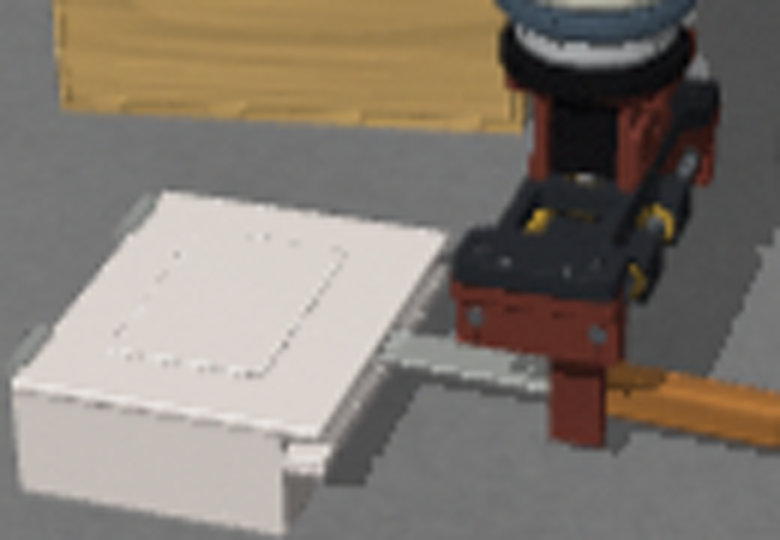

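The blade is level again and the lid is still at (440,235), so the grip creeps slowly under load. I'll tip the tool back so the blade points up and lift faster, to see whether the slip depends on rate.

```bash
cat >> h.py <<'E'
from scipy.spatial.transform import Rotation as Ro
def pose(tx,tz,tilt,blade,L=.104):
    """TCP pose: tip at (tx case-x from mouth, tz); tool tilted back by tilt deg (nose up), blade up by blade deg"""
    b=np.radians(blade);t=np.radians(tilt)
    gx,gz=tx-L*np.cos(b),tz-L*np.sin(b)           # grip
    x,z=gx-.163*np.sin(t),gz+.163*np.cos(t)
    rot=Ro.from_rotvec(-t*np.array([*ey,0]))*Ro.from_euler("xyz",[180,0,170],degrees=True)
    return [*(cm+ex*x),z],rot.as_euler("xyz",degrees=True)
def tip(th,rho=.124,gap=.0015):
    t=np.radians(th);return .138-rho*np.cos(t)-gap*np.sin(t),.05+rho*np.sin(t)-gap*np.cos(t)
E
python3 - <<'E'
from station import r
from h import *
p,o=pose(.014,.0462,8,11)
r.servo_line(p,o,speed=.05);st(r)
p,o=pose(*tip(16),8,11)
print(p,o);r.servo_line(p,o,speed=.3);st(r)
pic(r,"side","side5",220,120,130,90,6)
E
```

```text
17.14 F [-0.86  0.44 -0.27] M [ 0.1  -0.   -0.02] tcp [ 0.3965 -0.1998  0.1882] op 0.0198
[np.float64(0.40073186843846964), np.float64(-0.2005265516872881), np.float64(0.22430669926311575)] [180.   8. 170.]
17.42 F [ 0.85 -0.5  -2.92] M [ 0.07 -0.02 -0.01] tcp [ 0.4015 -0.2009  0.2258] op 0.02
```

View pics/side5.png

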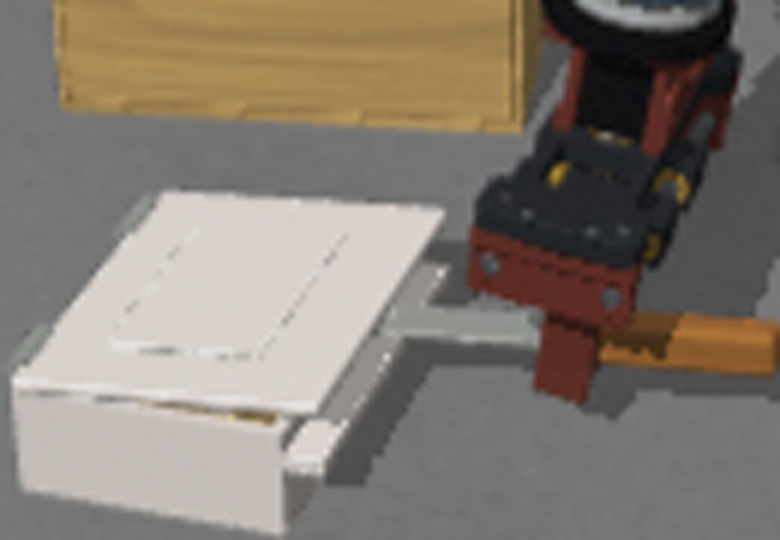

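The lid is now cracked open by about 11 mm at the lip (corner at 318,412), and the blade is tipped about 5° down. The viewing quota is used, so from here I'll measure lid angle and handle pitch by code.

```bash
cat >> h.py <<'E'
def KD(s): return np.array([[s["fx"],0,s["cx"]],[0,s["fy"],s["cy"]],[0,0,1]]),np.array(s["dist_coeffs"])
def proj(s,P): K,D=KD(s);return cv2.projectPoints(np.array(P,float),cv2.Rodrigues(np.array(s["R"]))[0],np.array(s["t"]),K,D)[0][:,0]
def W(x,y,z): return [*(cm+ex*x+ey*y),z]   # case axes, x from the mouth
def lidmask(s,th):
    t=np.radians(th);m=np.zeros(s["frame"].shape[:2],np.uint8)
    def box(pts): cv2.fillConvexPoly(m,cv2.convexHull(proj(s,pts).round().astype(np.int32)),1)
    box([W(x,y,z) for x in(.018,.138) for y in(-.085,.085) for z in(0,.05)])
    box([W(x,y,z) for x in(0,.018) for y in(-.085,.085) for z in(.032,.04)])
    box([W(.138-a*np.cos(t)+b*np.sin(t),y,.05+a*np.sin(t)+b*np.cos(t)) for a in(0,.138) for b in(0,.006) for y in(-.087,.087)])
    return m
def lidang(s):
    f=s["frame"].astype(int);w=((f.min(2)>125)&(f.max(2)-f.min(2)<40)).astype(np.uint8)
    roi=np.zeros_like(w)
    for t in range(0,116,5): roi|=lidmask(s,t)
    roi=cv2.dilate(roi,np.ones((7,7)))
    A=np.arange(0,116,1.);sc=[((lidmask(s,a)==w)*roi).sum()/roi.sum() for a in A];i=np.argmax(sc);return A[i],round(sc[i],3)
def handle(s):
    "pitch of the handle (deg, nose up) and its rear end, from orange pixels projected on its near face"
    hsv=cv2.cvtColor(s["frame"],cv2.COLOR_RGB2HSV);m=((hsv[...,0]>=7)&(hsv[...,0]<=17)&(hsv[...,1]>140)&(hsv[...,2]>90)).astype(np.uint8)
    n,l,stt,c=cv2.connectedComponentsWithStats(m);K,D=KD(s);R=np.array(s["R"]);C=-R.T@s["t"];out=[]
    for i in range(1,n):
        if stt[i,4]<60:continue
        v,u=np.nonzero(l==i);d=cv2.undistortPoints(np.c_[u,v].astype(float)[:,None],K,D)[:,0]
        d=np.c_[d,np.ones(len(d))]@R;N=np.array([*ey,0]);k=(.009-N[:2]@(C[:2]-cm))/(d@N);X=C+d*k[:,None]
        q=np.c_[(X[:,:2]-cm)@ex,X[:,2]]
        if abs(q[:,0].mean()+.15)>.2 or q[:,1].mean()>.25 or q[:,1].mean()<-.05: continue
        vx,vy,_,_=cv2.fitLine(q.astype(np.float32),cv2.DIST_L2,0,.01,.01).ravel()
        out.append((len(q),round(float(np.degrees(np.arctan(vy/vx))),1),q.mean(0).round(3).tolist(),q.min(0).round(3).tolist(),q.max(0).round(3).tolist()))
    return out
E
python3 - <<'E'
from h import *
for n in("side","side2","side3","side4","side5"):
    s=pickle.load(open(n+".pkl","rb"));print(n,lidang(s),handle(s))
for n in("top","top2"):print(n,lidang(pickle.load(open(n+".pkl","rb"))))
E
```

```text
side (np.float64(0.0), np.float64(0.97)) []
side2 (np.float64(1.0), np.float64(0.975)) [(271, 3.8, [-0.193, 0.049], [-0.231, 0.035], [-0.156, 0.064])]
side3 (np.float64(1.0), np.float64(0.973)) [(258, -8.2, [-0.14, 0.073], [-0.176, 0.057], [-0.102, 0.089])]
side4 (np.float64(1.0), np.float64(0.973)) [(249, 1.8, [-0.138, 0.048], [-0.174, 0.035], [-0.1, 0.061])]
side5 (np.float64(5.0), np.float64(0.97)) [(201, -10.9, [-0.14, 0.077], [-0.17, 0.062], [-0.097, 0.092])]
top (np.float64(0.0), np.float64(0.964))
top2 (np.float64(0.0), np.float64(0.964))
```

```bash
python3 - <<'E'
from station import r
from h import *
rel=-18.5
p,o=pose(.006,.0530,-6-rel,-6);r.servo_line(p,o,speed=.12);st(r)
s=r.snapshot("side");print(lidang(s),handle(s))
p,o=pose(.05,.0530,-6-rel,-6);r.servo_line(p,o,speed=.12);st(r)
s=r.snapshot("side");pickle.dump(s,open("side6.pkl","wb"));print(lidang(s),handle(s))
E
```

```text
17.83 F [ 0.45  0.5  -0.4 ] M [ 0.06 -0.03  0.02] tcp [ 0.3745 -0.1959  0.2221] op 0.0198
(np.float64(5.0), np.float64(0.97)) [(255, 14.0, [-0.148, 0.057], [-0.184, 0.037], [-0.11, 0.077])]
18.4 F [-0.76  0.21 -1.43] M [ 0.03 -0.08 -0.05] tcp [ 0.4183 -0.2035  0.2225] op 0.0205
(np.float64(5.0), np.float64(0.964)) [(244, 14.3, [-0.104, 0.057], [-0.139, 0.038], [-0.069, 0.077])]
```

```bash
python3 - <<'E'
from station import r
from h import *
p=r.sense()["tcp_pos"];r.servo_line([*(p[:2]-ex*.085),p[2]],speed=.2)
rel=1.7
for k in range(2):
    p,o=pose(-.025,.054,-6-rel,-6);r.servo_line(p,o,speed=.15);st(r)
    s=r.snapshot("side");L=lidang(s);H=handle(s);print(L,H)
    if k==0: rel=H[0][1]-(-6-rel); print("rel",rel)
pickle.dump(s,open("side7.pkl","wb"))
E
```

```text
19.62 F [ 0.07  0.04 -0.9 ] M [ 0.   -0.22  0.  ] tcp [ 0.4011 -0.2004  0.2256] op 0.02
(np.float64(5.0), np.float64(0.971)) [(269, -4.8, [-0.177, 0.074], [-0.215, 0.059], [-0.14, 0.089])]
rel 2.9000000000000004
19.93 F [-0.13  0.27 -0.47] M [-0.05 -0.27  0.06] tcp [ 0.4034 -0.2011  0.2261] op 0.0199
(np.float64(5.0), np.float64(0.972)) [(269, -5.5, [-0.177, 0.076], [-0.215, 0.061], [-0.14, 0.09])]
```

```bash
cat >> h.py <<'E'
def gpose(gx,gz,tilt): return pose(gx+.104,gz,tilt,0)
def rot_about_hinge(gx,gz,d):
    t=np.radians(d);a,b=gx-.138,gz-.05;return .138+a*np.cos(t)+b*np.sin(t),.05-a*np.sin(t)+b*np.cos(t)
E
python3 - <<'E'
from station import r
from h import *
T=-8.9;gx,gz=.055-.1034,.0530+.0109
r.servo_line(*gpose(gx,gz,T),speed=.12);st(r)
s=r.snapshot("side");L=lidang(s);H=handle(s);print(L,H)
if abs(H[0][1]+6)<4:
    for d,t in((11,-14),(22,-20),(33,-26)):
        r.servo_line(*gpose(*rot_about_hinge(gx,gz,d),t),speed=.2);st(r)
        s=r.snapshot("side");print(lidang(s),handle(s))
    pickle.dump(s,open("side8.pkl","wb"))
E
```

```text
20.79 F [ 0.19 -0.22 -0.94] M [ 0.   -0.28 -0.04] tcp [ 0.4823 -0.2149  0.2248] op 0.0197
(np.float64(1.0), np.float64(0.941)) [(262, -6.9, [-0.098, 0.075], [-0.135, 0.06], [-0.061, 0.091])]
21.18 F [-0.55 -0.57 -2.74] M [-0.04 -0.32  0.02] tcp [ 0.5026 -0.2186  0.2574] op 0.0199
(np.float64(1.0), np.float64(0.938)) [(254, -19.3, [-0.09, 0.121], [-0.126, 0.1], [-0.051, 0.141])]
21.58 F [ 0.11  0.03 -2.25] M [ 0.01 -0.35 -0.01] tcp [ 0.5311 -0.2235  0.2847] op 0.0201
(np.float64(26.0), np.float64(0.901)) [(263, -27.3, [-0.075, 0.16], [-0.112, 0.132], [-0.038, 0.184])]
21.99 F [-0.71  0.58 -2.25] M [-0.05 -0.39 -0.01] tcp [ 0.5649 -0.2296  0.3084] op 0.02
(np.float64(40.0), np.float64(0.873)) [(284, -38.5, [-0.051, 0.198], [-0.085, 0.164], [-0.015, 0.229])]
```

```bash
python3 - <<'E'
from station import r
from h import *
gx,gz=.055-.1034,.0530+.0109
for d,t in((45,-36),(57,-46),(69,-56)):
    try: r.servo_line(*gpose(*rot_about_hinge(gx,gz,d),t),speed=.2)
    except Exception as e: print(d,repr(e));break
    st(r);s=r.snapshot("side");print(lidang(s),handle(s));
    s=r.snapshot("top");print("top",lidang(s))
E
```

```text
22.46 F [-1.1   0.19 -2.49] M [-0.05 -0.45 -0.01] tcp [ 0.6154 -0.2385  0.322 ] op 0.0199
(np.float64(51.0), np.float64(0.853)) [(269, -50.2, [-0.017, 0.234], [-0.048, 0.195], [0.014, 0.269])]
top (np.float64(83.0), np.float64(0.743))
23.02 F [-1.44  0.39 -1.18] M [-0.04 -0.49 -0.  ] tcp [ 0.6681 -0.2479  0.3265] op 0.0201
(np.float64(0.0), np.float64(0.842)) []
top (np.float64(115.0), np.float64(0.666))
69 IKError('the arm cannot follow that straight line within its joint ranges')
```

```bash
python3 - <<'E'
from station import r
from h import *
gx,gz=rot_about_hinge(.055-.1034,.0530+.0109,57)
r.servo_line(*gpose(gx-.04,gz+.068,-46),speed=.2);st(r)
r.servo_line(*gpose(-.11,.20,-20),speed=.25)
r.servo_line(*gpose(-.13,.15,10),speed=.25);st(r)
s=r.snapshot("side");print(lidang(s),handle(s));pickle.dump(s,open("side9.pkl","wb"))
s=r.snapshot("top");print("top",lidang(s));pickle.dump(s,open("top9.pkl","wb"))
E
```

```text
23.66 F [ 0.33  0.28 -0.62] M [ 0.02 -0.57  0.01] tcp [ 0.6286 -0.2407  0.3959] op 0.0194
25.42 F [-0.21 -0.21 -1.16] M [ 0.1  -0.06 -0.04] tcp [ 0.35   -0.1917  0.3111] op 0.02
(np.float64(0.0), np.float64(0.837)) [(284, 12.8, [-0.18, 0.146], [-0.217, 0.127], [-0.142, 0.166])]
top (np.float64(0.0), np.float64(0.792))
```

```bash
python3 - <<'E'
from h import *
for n in("side","top"):
    s=pickle.load(open(n+"9.pkl","rb"));b=pickle.load(open(n+".pkl","rb"))
    d=(np.abs(s["frame"].astype(int)-b["frame"]).max(2)>18)
    print(n)
    for th in range(30,116,5):
        t=np.radians(th);row=[]
        for a in(.125,.134,.142,.15):
          c=[]
          for y in(-.07,-.03,.03,.07):
            u,v=proj(s,[W(.138-a*np.cos(t)+.003*np.sin(t),y,.05+a*np.sin(t)+.003*np.cos(t))])[0].round().astype(int)
            c.append("%3d%s"%(s["frame"][v,u].mean(),"*" if d[v,u] else " ") if 0<=v<420 and 0<=u<560 else "out")
          row.append(" ".join(c))
        print(th," | ".join(row))
E
```

```text
side
30 135   79* 195  172* | 122   78* 166* 190  |  69*  78*  78* 191  |  69*  80*  77* 191 
35 128  115   79* 100* | 130  116   79*  99* | 129  121   79*  99* | 128  121   79* 187 
40 128  125  114   99* | 129  121  115  106* | 126  127  116   80* | 133  128  117   78*
45 125  126  116  132* | 132  125  116  116* | 119  130  116  114  | 123  128  117  114 
50 125  134  116  115* | 121  133  116  117  | 127  124  119  116  | 130  134  118  118 
55 122  134  112   84* | 127  127  105*  85* | 133  127  130   84* | 130  122  128   90*
60 109*  84*  84*  84* | 133   85*  84*  84* | 126   84*  85*  84* | 135  101*  91*  94*
65 146* 190* 164* 139* | 133  126  127  116  | 133  130  133  116  | 133  134  125  127 
70 135  120  131  119  | 133  134  134  118  | 140  134  128  131  | 131  133  131  131 
75 134  125  128  119  | 125  132  134  118  | 128  132  126  126  | 128  121  128  130 
80 121  128  130  118  | 130  131  135  117  | 124  121  127  118  | 127  130  131  117 
85 125  126  116  116  | 128  121  146  120  | 133  125  139  121  | 123  137  138  117 
90 124  125  118  116  | 13
[... 1419 characters left out ...]
06  102  | 102  106  113  102  | 100  110  113  105  | 100  106  105  105 
85 100  102  104  104  |  99  103  102  105  | 100  100  102  102  | 106  102   99  102 
90 102  103  104  102  | 100  101  102  101  | 100  102  102  102  | 104  102  105  100 
95 104  105  104   99  | 107  103  108  102  |  99  107  105  101  | 103  103  100  100 
100 102  103  106  106  | 104  101  106  103  | 102  102  103  101  | 104  102  102  106 
105 104  104  103  102  | 106   98  103  106  | 100  102   99  105  | 103  106  101   99 
110 101   97   97  105  | 102  105  103   98  | 105   98  100  106  | 102  108   98   99 
115 103  100  102   99  | 103  100   99  103  | 102  102   99   96  | 103  102  101   99
```

```bash
cat >> h.py <<'E'
def lipscan(s,b):
    "print brightness at the lid's outer strip, to tell its angle"
    for th in range(80,117,3):
        t=np.radians(th);row=[]
        for a in(.06,.10,.13,.145):
          c=[]
          for y in(-.07,0,.07):
            u,v=proj(s,[W(.138-a*np.cos(t)+.003*np.sin(t),y,.05+a*np.sin(t)+.003*np.cos(t))])[0].round().astype(int)
            c.append("%3d%s"%(s["frame"][v,u].mean(),"*" if abs(s["frame"][v,u].astype(int)-b["frame"][v,u]).max()>18 else " "))
          row.append(" ".join(c))
        print(th," | ".join(row))
E
python3 - <<'E'
from station import r
from h import *
P=lambda th,gap,b:pose(*tip(th,.115,gap),b-2.5,b)
r.servo_line(*P(60,.02,18),speed=.25);st(r)
s=r.snapshot("side");print(handle(s))
for th,b in((66,18),(75,10),(84,3),(93,-2),(101,-6),(108,-9)):
    r.servo_line(*P(th,.0015,b),speed=.15);st(r)
s=r.snapshot("side");print(handle(s))
r.servo_line(*P(100,.05,-2),speed=.2)
r.servo_line(*P(90,.09,5),speed=.25);st(r)
for n in("side","top"):
    s=r.snapshot(n);pickle.dump(s,open(n+"10.pkl","wb"));print(n,lidang(s));lipscan(s,pickle.load(open(n+".pkl","rb")))
E
```

```text
26.03 F [0.71 0.59 0.03] M [ 0.05 -0.02  0.  ] tcp [ 0.428  -0.2051  0.2638] op 0.0207
[(255, 19.2, [-0.085, 0.096], [-0.12, 0.075], [-0.048, 0.118])]
26.43 F [-0.1   0.6  -0.49] M [ 0.06  0.01 -0.03] tcp [ 0.4535 -0.2099  0.2805] op 0.0199
26.88 F [ 0.31  0.2  -0.25] M [ 0.03 -0.06  0.02] tcp [ 0.4885 -0.216   0.3037] op 0.0198
27.29 F [-0.09 -0.48 -1.14] M [ 0.01 -0.17  0.02] tcp [ 0.5239 -0.2223  0.3209] op 0.02
27.67 F [-0.01 -0.82 -1.68] M [ 0.08 -0.17 -0.04] tcp [ 0.5556 -0.2279  0.3303] op 0.0199
28.0 F [-0.52  0.21 -0.67] M [ 0.03 -0.24  0.02] tcp [ 0.5829 -0.2327  0.3347] op 0.0201
28.3 F [-0.54 -0.31 -1.02] M [-0.01 -0.27 -0.07] tcp [ 0.6054 -0.2367  0.3354] op 0.02
[(297, -7.8, [0.018, 0.187], [-0.021, 0.171], [0.058, 0.203])]
29.41 F [ 1.24 -0.25 -0.72] M [ 0.04 -0.13  0.03] tcp [ 0.4442 -0.2083  0.319 ] op 0.0201
side (np.float64(0.0), np.float64(0.846))
80 115  125  125  | 122  125* 125  | 122  124* 124* | 131  124  125 
83 115  126  125  | 123  125* 125  | 129  125* 125* | 132  125* 125*
86 115  125  125  | 124  125* 125  | 128  125* 124* | 127  125* 125*
89 124* 125* 
[... 925 characters left out ...]
 101 
89 100  101  101  | 100  101  101  | 102   99   99  | 101  100  101 
92 103  100  100  | 101  102   98  | 104  101  102  | 100  100  100 
95 100  100  101  | 102   95  101  | 100  100  100  | 100  102  101 
98 102   99   99  | 101  103   98  | 102  102   99  | 101  100  100 
101 100  100  101  |  99  102  102  | 101   99  100  | 187* 194* 194*
104 101  101  101  | 101  100  100  | 181* 187* 168* | 101   96  101 
107 101  100  103  | 102  101  104  | 102  100   99  | 104   97   97 
110 100  102   99  | 101  100  101  | 100   96  102  | 103   99  101 
113 100  101  103  |  88*  94   99  | 100   98  100  | 101   97   95 
116 101  102  100  | 190* 185* 190* |  98  100   98  | 103   99   99
```

The lid reads about 103° in both cameras, so it is past upright and staying open. The deep grip leaves the fingertips 9 mm below the handle. I'll prop the spreader on the flange and regrip shallower so it can lie flat.

```bash
python3 - <<'E'
from station import r
from h import *
b=10.3
r.servo_line(*pose(-.04,.075,b-2.5,b),speed=.25)
s=r.snapshot("side");h=handle(s)[0];print(h);rel=h[1]-(b-2.5)-.5;print("rel",rel)
t=b-rel
r.servo_line(*pose(-.03,.050,t,b),speed=.15)
r.servo_line(*pose(.014,.0465,t,b),speed=.12);st(r)
r.servo_line(*pose(.014,.0432,t,b),speed=.04);st(r)
s=r.snapshot("side");print(handle(s))
r.let_go()
# shallower grip, tool square to the handle
p,o=pose(.014,.0439,b,b);u=np.array([*(-ex*np.sin(np.radians(b))),np.cos(np.radians(b))])
r.servo_line(np.array(p)+.012*u,o,speed=.08);st(r)
s=r.snapshot("side");pickle.dump(s,open("side11.pkl","wb"));print(handle(s))
r.grab(60);r.wait(.1);st(r)
r.servo_line(np.array(p)+.012*u+[0,0,.03]-np.array([*(ex*.06),0]),o,speed=.15);st(r)
s=r.snapshot("side");print(handle(s))
E
```

```text
(261, 12.4, [-0.191, 0.054], [-0.228, 0.036], [-0.154, 0.072])
rel 4.1
31.14 F [-0.09 -0.73 -0.97] M [ 0.04 -0.07 -0.02] tcp [ 0.4011 -0.2006  0.1905] op 0.0199
31.39 F [ 0.31 -0.37 -0.32] M [-0.01 -0.14  0.01] tcp [ 0.4008 -0.2006  0.1868] op 0.02
[(244, 9.0, [-0.14, 0.023], [-0.176, 0.006], [-0.103, 0.039])]
32.93 F [ 0.78  0.44 -0.78] M [-0.01 -0.14  0.05] tcp [ 0.3876 -0.1983  0.1978] op 0.0873
[(245, 12.0, [-0.14, 0.024], [-0.176, 0.006], [-0.1, 0.042])]
34.18 F [-0.33  0.65  0.66] M [ 0.13 -0.04  0.02] tcp [ 0.3877 -0.1982  0.1975] op 0.0202
34.78 F [-0.74 -0.2  -1.56] M [ 0.07 -0.05 -0.04] tcp [ 0.3287 -0.1879  0.2274] op 0.0202
[(263, 14.7, [-0.197, 0.05], [-0.234, 0.03], [-0.161, 0.071])]
```

```bash
cat >> h.py <<'E'
def lane_rot(psi,tilt):
    a=np.radians(psi);e=np.array([-np.sin(a),np.cos(a),0])
    return (Ro.from_rotvec(-np.radians(tilt)*e)*Ro.from_euler("xyz",[180,0,180+psi],degrees=True)).as_euler("xyz",degrees=True)
def handle_at(s,psi,g):
    global cm,ex,ey
    a=np.radians(psi);k=(cm,ex,ey);ex=np.array([np.cos(a),np.sin(a)]);ey=np.array([-ex[1],ex[0]]);cm=np.array(g)+ex*.104
    try:return handle(s)
    finally: cm,ex,ey=k
E
python3 - <<'E'
from station import r
from h import *
psi=28.3;G=np.array([.572,.2815]);o=lane_rot(psi,-2)
p=r.sense()["tcp_pos"];r.servo_line([p[0],p[1],.34],speed=.25)
r.reach([*G,.34],o);st(r)
r.servo_line([*G,.235],speed=.2);st(r)
for n in("side","top"):
    s=r.snapshot(n);pickle.dump(s,open(n+"12.pkl","wb"))
    if n=="side":print(handle_at(s,psi,G))
print(r.sense()["orientation"])
E
```

```text
37.3 F [-0.26  0.97 -1.7 ] M [ 0.08 -0.16  0.02] tcp [0.5723 0.2803 0.3405] op 0.0201
37.98 F [-0.69 -0.09 -0.71] M [ 0.09 -0.16 -0.02] tcp [0.5724 0.2812 0.2365] op 0.0204
[(289, -14.5, [-0.167, 0.067], [-0.195, 0.053], [-0.129, 0.086]), (177, -84.5, [-0.23, 0.023], [-0.239, -0.018], [-0.221, 0.062])]
[-179.97674239   -1.7638348  -151.719054  ]
```

```bash
cat >> h.py <<'E'
def boxfit(s,psi,g,z0,b=.086):
    "handle pitch, height error, yaw error by matching the projected visible handle box with the orange pixels"
    hsv=cv2.cvtColor(s["frame"],cv2.COLOR_RGB2HSV);m=((hsv[...,0]>=7)&(hsv[...,0]<=17)&(hsv[...,1]>140)&(hsv[...,2]>90)).astype(np.uint8)
    best=[]
    for ph in np.arange(-16,17,1.):
      for dy in(-3,-1.5,0,1.5,3):
       for dz in np.arange(-.006,.0061,.002):
        a=np.radians(psi+dy);e=np.array([np.cos(a),np.sin(a),0]);n=np.array([-e[1],e[0],0]);f=np.radians(ph)
        d=e*np.cos(f)+[0,0,np.sin(f)];u=np.cross(d,n);c=np.array([*g,z0+dz])
        P=[c+d*l+n*y+u*h for l in(-b,-.012) for y in(-.009,.009) for h in(-.01,.01)]
        q=cv2.convexHull(proj(s,P).round().astype(np.int32));k=np.zeros_like(m);cv2.fillConvexPoly(k,q,1)
        x,y,w,h=cv2.boundingRect(q);M=m[y-6:y+h+6,x-6:x+w+6];k=k[y-6:y+h+6,x-6:x+w+6]
        best.append((round((M&k).sum()/max((M|k).sum(),1),3),ph,dy,round(dz,3)))
    return sorted(best)[-5:]
E
python3 - <<'E'
from h import *
s=pickle.load(open("side12.pkl","rb"));print(boxfit(s,28.3,[.5724-.0057,.2812-.003],.2365-.175))
s=pickle.load(open("side2.pkl","rb"));print("check",boxfit(s,-10,[.3639,-.1941],.2217-.176))
E
```

```text
[(np.float64(0.456), np.float64(3.0), 0, np.float64(0.0)), (np.float64(0.459), np.float64(-3.0), 3, np.float64(-0.006)), (np.float64(0.46), np.float64(3.0), 3, np.float64(0.002)), (np.float64(0.46), np.float64(11.0), 3, np.float64(0.006)), (np.float64(0.461), np.float64(6.0), 1.5, np.float64(0.0))]
check [(np.float64(0.758), np.float64(0.0), -1.5, np.float64(-0.002)), (np.float64(0.758), np.float64(1.0), 0, np.float64(-0.002)), (np.float64(0.758), np.float64(2.0), 1.5, np.float64(-0.002)), (np.float64(0.758), np.float64(3.0), 3, np.float64(-0.002)), (np.float64(0.758), np.float64(7.0), 3, np.float64(0.004))]
```

```bash
python3 - <<'E'
from station import r
from h import *
G=[.572,.2815]
for z in(.205,.199,.1955,.1935):
    r.servo_line([*G,z],speed=.06 if z<.2 else .1);st(r)
    F=np.mean([r.sense()["contact_force"] for _ in range(10)],0);print(z,F.round(2))
s=r.snapshot("side");pickle.dump(s,open("side13.pkl","wb"));print(boxfit(s,28.3,G,.018))
E
```

```text
38.52 F [-0.13 -0.1  -0.44] M [ 0.15 -0.16 -0.06] tcp [0.5718 0.2815 0.2043] op 0.0201
0.205 [-0.13 -0.1  -0.44]
38.77 F [-0.21 -0.41 -1.  ] M [ 0.08 -0.17  0.01] tcp [0.572  0.2815 0.1989] op 0.0202
0.199 [-0.21 -0.41 -1.  ]
39.02 F [-0.09 -0.49 -0.2 ] M [ 0.06 -0.17 -0.  ] tcp [0.5719 0.2815 0.1953] op 0.0201
0.1955 [-0.09 -0.49 -0.2 ]
39.27 F [ 0.49 -0.05 -0.31] M [ 0.07 -0.16 -0.03] tcp [0.572  0.2815 0.1935] op 0.02
0.1935 [ 0.49 -0.05 -0.31]
[(np.float64(0.3), np.float64(-6.0), 0, np.float64(-0.004)), (np.float64(0.301), np.float64(-9.0), -3, np.float64(-0.004)), (np.float64(0.301), np.float64(-7.0), -1.5, np.float64(-0.004)), (np.float64(0.302), np.float64(-4.0), -3, np.float64(0.0)), (np.float64(0.302), np.float64(-3.0), -3, np.float64(0.006))]
```

```bash
python3 - <<'E'
from station import r
from h import *
G=[.572,.2815]
for z in(.1925,.1915,.191):
    r.servo_line([*G,z],speed=.03);r.wait(.1);st(r)
    if r.sense()["contact_force"][2]>1.5: break
r.grab(3);st(r)
E
```

```text
39.67 F [-2.02 -1.25  4.86] M [-0.08  0.22 -0.02] tcp [0.5721 0.2815 0.1932] op 0.0204
39.92 F [1.05 2.32 3.12] M [ 0.34 -0.36 -0.05] tcp [0.5723 0.2818 0.1929] op 0.0238
```

```bash
python3 - <<'E'
from station import r
from h import *
r.let_go();st(r)
G=r.sense()["tcp_pos"]
r.servo_line([*G[:2],.30],speed=.12);st(r)
r.servo_line([.42,.10,.40],speed=.3);st(r)
for n in("side","top"):
    s=r.snapshot(n);pickle.dump(s,open(n+"14.pkl","wb"))
    b=pickle.load(open(n+".pkl","rb"))
    hsv=cv2.cvtColor(s["frame"],cv2.COLOR_RGB2HSV);m=((hsv[...,0]>=7)&(hsv[...,0]<=17)&(hsv[...,1]>140)&(hsv[...,2]>90)).astype(np.uint8)
    k,l,q,c=cv2.connectedComponentsWithStats(m)
    for i in range(1,k):
        if q[i,4]>40:
            v,u=np.nonzero(l==i);rc=cv2.minAreaRect(np.c_[u,v].astype(np.float32));P=[ray(s,x,.028)[:2].round(3).tolist() for x in cv2.boxPoints(rc)]
            print(n,q[i].tolist(),P if n=="top" else ray(s,c[i],.02).round(3))
print(boxfit(pickle.load(open("side14.pkl","rb")),28.3,[.572,.2815],.018)[-3:])
lipscan(pickle.load(open("top14.pkl","rb")),pickle.load(open("top.pkl","rb")))
E
```

```text
41.01 F [-3.29  3.32  0.45] M [ 0.76  0.35 -0.12] tcp [0.5715 0.2823 0.1926] op 0.0876
42.06 F [-0.05  0.11 -1.06] M [ 0.1  -0.14 -0.02] tcp [0.5714 0.2822 0.2986] op 0.0875
43.07 F [-0.3   0.15 -0.65] M [ 0.09 -0.12  0.02] tcp [0.4204 0.1004 0.3989] op 0.088
side [543, 63, 17, 29, 187] [-0.382 -1.106  0.02 ]
side [525, 66, 16, 20, 60] [-0.317 -1.131  0.02 ]
side [538, 92, 14, 30, 115] [-0.284 -0.811  0.02 ]
side [548, 118, 12, 21, 75] [-0.274 -0.658  0.02 ]
side [271, 296, 10, 31, 181] [0.458 0.226 0.02 ]
side [207, 309, 52, 19, 500] [0.529 0.257 0.02 ]
top [171, 172, 9, 12, 56] [[0.566, 0.288], [0.572, 0.276], [0.543, 0.259], [0.536, 0.271]]
[(np.float64(0.626), np.float64(-4.0), 1.5, np.float64(-0.004)), (np.float64(0.628), np.float64(-7.0), -1.5, np.float64(-0.004)), (np.float64(0.628), np.float64(-6.0), 0, np.float64(-0.004))]
80 104  101  100  |  93  103  103  |  70* 104  100  | 101  102  101 
83 102  102  102  | 105  102  102  | 104  104  101  | 104  103  102 
86 103  104  101  | 104  105  101  |  99  101  101  | 105  104  103 
89 103  103  102  | 101  104  104  | 103  103  104  | 103  102  102 
92 102  102  102  | 104  102  102  | 103  106  104  | 104  100  103 
95 104  101  105  | 102  101  104  | 103  102  102  | 103  104  102 
98 103  103  102  | 101  104  104  | 103  103  105  | 102  103  103 
101 105  107  107  | 103  103  104  | 104  103  103  | 193* 200* 197*
104 102  101  103  | 105  105  105  | 189* 194* 171* | 105  100  106 
107 104  104  103  | 104  105  104  | 104  104  101  | 106  102   99 
110 102  104  104  | 103  104  102  | 104   96  104  | 106  102  105 
113 102  104  103  |  89   93  100  | 102   98  100  | 106  101   98 
116 103  104  102  | 195* 191* 195* | 102  101  102  | 107  102  103
```

```bash
python3 - <<'E'
from h import *
from scipy.optimize import differential_evolution as DE
s=pickle.load(open("side14.pkl","rb"));t=pickle.load(open("top14.pkl","rb"))
hsv=cv2.cvtColor(s["frame"],cv2.COLOR_RGB2HSV);l=cv2.connectedComponents(((hsv[...,0]>=7)&(hsv[...,0]<=17)&(hsv[...,1]>140)&(hsv[...,2]>90)).astype(np.uint8))[1]
m0=((hsv[...,0]>=7)&(hsv[...,0]<=17)&(hsv[...,1]>140)&(hsv[...,2]>90))
lab=[i for i in range(1,l.max()+1) if (l==i).sum()>400][0];m=cv2.resize((l==lab)[280:380,180:290].astype(np.uint8),None,fx=4,fy=4,interpolation=0)
def iou(v):
    x,y,z,psi,ph=v;a,f=np.radians(psi),np.radians(ph);e=np.array([np.cos(a),np.sin(a),0]);n=np.array([-e[1],e[0],0]);d=e*np.cos(f)+[0,0,np.sin(f)];u=np.cross(d,n)
    P=[np.array([x,y,z])+d*q+n*w+u*h for q in(-.05,.05) for w in(-.009,.009) for h in(-.01,.01)]
    k=np.zeros_like(m);cv2.fillConvexPoly(k,cv2.convexHull((((proj(s,P)-[180,280]+.5)*4).round()).astype(np.int32)),1);return -(k&m).sum()/(k|m).sum()
B=[(.5,.58),(.23,.31)]
for nm,zz,pp in(("flat",(.0179,.0181),(-.01,.01)),("free",(.015,.045),(-15,15))):
    o=DE(iou,B+[zz,(0,50),pp],seed=1,maxiter=60,popsize=12);print(nm,o.x.round(4),round(-o.fun,3))
# blade in the top view: brightness change along the expected spreader axis
b=pickle.load(open("top.pkl","rb"))
print((l==lab).sum(),[ (int(v),int(u)) for v,u in zip(*np.nonzero(l==lab))][::125])
E
```

```text
flat [5.04900e-01 3.07100e-01 1.80000e-02 3.74492e+01 2.20000e-03] -0.0
free [ 0.5701  0.2386  0.0291 27.9127  2.7382] -0.0
500 [(309, 254), (316, 247), (319, 256), (322, 239)]<stdin>:10: RuntimeWarning: overflow encountered in scalar negative
```

```bash
python3 - <<'E'
from h import *
from scipy.optimize import differential_evolution as DE
s=pickle.load(open("side14.pkl","rb"))
hsv=cv2.cvtColor(s["frame"],cv2.COLOR_RGB2HSV);q=((hsv[...,0]>=7)&(hsv[...,0]<=17)&(hsv[...,1]>140)&(hsv[...,2]>90)).astype(np.uint8)
q[:,:180]=0;q[:,268:]=0;q[:300]=0;q[335:]=0
m=cv2.resize(q[280:380,180:290],None,fx=4,fy=4,interpolation=0)
def iou(v):
    x,y,z,psi,ph=v;a,f=np.radians(psi),np.radians(ph);e=np.array([np.cos(a),np.sin(a),0]);n=np.array([-e[1],e[0],0]);d=e*np.cos(f)+[0,0,np.sin(f)];u=np.cross(d,n)
    P=[np.array([x,y,z])+d*q+n*w+u*h for q in(-.05,.05) for w in(-.009,.009) for h in(-.01,.01)]
    k=np.zeros_like(m);cv2.fillConvexPoly(k,cv2.convexHull((((proj(s,P)-[180,280]+.5)*4).round()).astype(np.int32)),1);return -float((k&m).sum())/float((k|m).sum())
B=[(.5,.58),(.23,.31)]
for nm,zz,pp in(("flat",(.0179,.0181),(-.01,.01)),("nose-5",(.018,.03),(-7,-5)),("nose+5",(.018,.03),(5,7)),("free",(.015,.045),(-15,15))):
    o=DE(iou,B+[zz,(0,50),pp],seed=1,maxiter=80,popsize=12);print(nm,o.x.round(4),round(-o.fun,3))
E
```

```text
flat [ 5.35400e-01  2.56200e-01  1.80000e-02  1.81434e+01 -5.50000e-03] 0.64
nose-5 [ 5.35100e-01  2.58600e-01  1.80000e-02  2.11595e+01 -6.55820e+00] 0.638
nose+5 [5.36000e-01 2.59500e-01 1.98000e-02 3.17502e+01 6.30330e+00] 0.641
free [5.33000e-01 2.56900e-01 1.71000e-02 4.23518e+01 1.42375e+01] 0.668
```

```bash
python3 - <<'E'
from station import r
from h import *
r.reach([.36,-.10,.42],[180,0,170]);st(r)
c0=np.array([.5821,.2446]);a=np.radians(3.32);dx=np.array([np.cos(a),np.sin(a)]);dy=np.array([-dx[1],dx[0]])
for n in("top","side"):
    s=r.snapshot(n);pickle.dump(s,open(n+"15.pkl","wb"));hsv=cv2.cvtColor(s["frame"],cv2.COLOR_RGB2HSV)
    lane=np.zeros(hsv.shape[:2],np.uint8)
    cv2.fillConvexPoly(lane,cv2.convexHull(proj(s,[[*(c0+dx*x+dy*y),.0195] for x in(-.108,.108) for y in(-.012,.088)]).round().astype(np.int32)),1)
    for nm,m,z in(("blade",(hsv[...,1]<60)&(hsv[...,2]>80),.0195),("handle",(hsv[...,0]<=17)&(hsv[...,1]>140),.028)):
        k,l,q,c=cv2.connectedComponentsWithStats((m&(lane>0)).astype(np.uint8))
        for i in sorted(range(1,k),key=lambda i:-q[i,4])[:2]:
            if q[i,4]<30:continue
            v,u=np.nonzero(l==i);X=np.array([ray(s,(x,y),z)[:2] for x,y in zip(u,v)]);L=np.c_[(X-c0)@dx,(X-c0)@dy]*1000
            rc=cv2.minAreaRect(L.astype(np.float32));print(n,nm,len(u),"mean",L.mean(0).round(),"size",np.round(rc[1]),"corners(mm,drawer)",cv2.boxPoints(rc).round().tolist())
E
```

```text
44.0 F [1.1  0.42 0.44] M [ 0.08 -0.12 -0.  ] tcp [ 0.3605 -0.0996  0.4196] op 0.0881
top blade 302 mean [40. 62.] size [99. 24.] corners(mm,drawer) [[-13.0, 49.0], [-3.0, 28.0], [86.0, 72.0], [76.0, 93.0]]
top blade 42 mean [ 64. -11.] size [ 3. 98.] corners(mm,drawer) [[11.0, -10.0], [109.0, -12.0], [109.0, -10.0], [11.0, -8.0]]
top handle 223 mean [-47.  19.] size [99. 17.] corners(mm,drawer) [[-95.0, 6.0], [-88.0, -10.0], [2.0, 32.0], [-5.0, 48.0]]
side blade 355 mean [28. 55.] size [91. 25.] corners(mm,drawer) [[-15.0, 49.0], [-5.0, 27.0], [77.0, 67.0], [67.0, 89.0]]
side blade 312 mean [ 21. -10.] size [  9. 186.] corners(mm,drawer) [[-77.0, -14.0], [109.0, -15.0], [109.0, -5.0], [-77.0, -5.0]]
side handle 612 mean [-50.  27.] size [98. 31.] corners(mm,drawer) [[-101.0, 20.0], [-87.0, -8.0], [1.0, 35.0], [-13.0, 63.0]]
```

```bash
python3 -c "
from station import r
print(r.hand_in())"
```

```text
the job is handed in; nothing more can be done
None
```

I pried the lid open with the blade and left it at about 103° (past upright, staying put), then laid the spreader flat in the empty drawer lane and handed the job in at about 44 s; I did not check the dispenser and spoons at the end, but nothing was moved near them.

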